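# Unstack the labware and set up the dry-down station

## Robot

A 7-joint arm with a two-finger parallel gripper is mounted at the origin on the work surface. World frame = base frame: x ahead of the robot, y to its left, z up, the work surface at z = 0. Lengths are in mm, angles in rad, forces in N, time in s.
With the tool pointing down it reaches from about 400 to 750 mm from the base axis. Payload 19.5 kg.
Tool frame: the origin (TCP) lies at the very end of the fingers, on their centre line; the grasp point (between the pads) lies 19 mm behind it (arm.grip_depth is the distance from the TCP to the grasp point, in mm); z points along the fingers, y is the direction in which the jaws open and shut (so a half turn about z gives the same grasp; the last joint's range is limited). The gripper opens to 85 mm and grips with 20 to 120 N. Pads are 22 mm wide; open, the fingers measure 114 mm over their backs; the gripper's body (76 mm by 85 mm) begins 54 mm behind the grasp point. The pads swing forward as they close: fully open they stand 13 mm farther back than shut.
Start: joints at [1.107, 0.707, -0.028, 1.485, 0.022, 0.951, -0.075], TCP at [235.397, -524.579, 231.268] pointing down, gripper open.
Joint ranges: [-2.71, 2.71], [-0.32, 2.16], [-1.57, 1.52], [0, 2.45], [-1.46, 4.6], [0, 2.02], [-2.83, 2.83]. Speed limits (rad/s): [1.89, 1.89, 2.57, 2.57, 3.01, 3.01, 3.01].

## Interface

Orientations are given as [roll, pitch, yaw] about the fixed x, y, z axes, in that order (R = Rz(yaw) Ry(pitch) Rx(roll)).
In Python, from plant import arm gives the robot as it stands. The module is installed in compiled form; this text tells all that it offers.
- The arm moves only by the tool play_rows, never from a script. Its argument "plan" is a list that holds one entry, the list of rows, each a list of 7 numbers: the shift along the world's x, y, z scaled (see below), then the turn, a rotation vector about the world's x, y, z scaled (see below), then the opening, from -1 (shut) to 1 (fully open). In form: [[[x, y, z, rx, ry, rz, hand], ...]]. A call has 1 to 10 rows; each row is the pose to reach, as a shift and turn from the pose commanded when the call began; what a row does not reach only later rows make up. The controller multiplies each number of a shift by 0.75 m and each number of a turn by 90 degrees. A row lasts 1/8 s, in which the tool goes at most 62.5 mm and 10.7 degrees, less where a joint would pass 70% of its speed; a pose out of reach is approached as far as the arm can. A call with a number of a shift or a turn outside -1 to 1 is refused whole. A call with a gripper value outside its range is refused whole. The fingers move at their own pace and stop on an object; the grip force is fixed at half the most. Time passes only in rows, so rows that repeat a pose let the fingers close. It gives the time, the measured TCP pose, the force and the opening at its end, in the units of the state.
- arm.read_state(): the state, without advancing time (a new reading comes with each control period).
- arm.read_camera(name): name is "side" or "top" or "wrist"; returns the picture (420x560x3 uint8, red, green, blue); there is no depth.
- arm.get_calibration(name): a dict with "fov_y" (degrees; the focal length in pixels is half the picture's height over the tangent of half this angle, whatever the lens; pixels are square), "cx", "cy" (the principal point, pixels), "k1" (the pictures are not rectified: a ray, as slopes to the right and down, at radius r is drawn at 1 + k1 r^2 times it, then the intrinsics apply), "pose" (4x4, takes a point from camera to world coordinates). Camera axes: x right, y down, z forward; pixel columns grow to the right and rows downward; lengths in mm; the calibration is good to about 2 mm. A picture is of the moment at which its call begins: read the wrist's pose just before it. get_calibration takes no time and is no camera call; for the wrist camera it gives the pose at the moment of the call.
- arm.sign_off(): hands the job in, once; it reports no verdict.
The state is a dict: "time_s": time; "q": joint angles; "joint_vel": joint speeds; "tau": joint torques, N m; "tcp_pos": TCP position; "ee_rot": TCP orientation; "ft_force": force on the tool from outside, world axes, zero at the start; "wrist_torque": the same for the moment, N m; "gripper_width": opening from 0.0 (shut) to 1.0 (fully open).
Only numpy, scipy, OpenCV 4.12 (cv2) and the standard library are available. Lean on these libraries where they do the work, as an engineer would, in place of code of your own. Each camera call takes 0.05 s, during which the arm holds its last target.

## Task

The vial, the steel weight, the jar and the aluminium block have been left in one stack. Take the stack apart from the top down, one piece at a time, and stand each upright where it belongs: the vial in the empty middle well of the green rack, the weight in the middle of the balance pan, the jar in the middle of the white tile and the block in the middle of the hotplate. Set them down gently without dropping them, and leave the flask and the bottle where they stand.

Things in the scene. Friction and masses are not known exactly. Their poses are not given: they have to be found in the camera images.
- vial: small white plastic screw-cap vial, top of the stack, standing on the weight: 74 mm tall, body 26 mm diameter, cap 32 mm diameter over the top 20 mm. Loose, about 40 g. Origin: centre of its underside, z up through the cap.
- weight: plain steel cylinder (calibration weight) with a dark groove, second in the stack, standing on the jar: 36 mm diameter, 26 mm tall. Loose, about 200 g. Origin: centre of its underside, z up.
- jar: squat white plastic screw-cap jar, third in the stack, standing on the block: 36 mm tall, body 49 mm diameter, flat ribbed cap 52 mm diameter over the top 14 mm. Loose, about 90 g. Origin: centre of its underside, z up.
- block: round aluminium heating block, bottom of the stack, standing on the bench: 66 mm diameter, 32 mm tall. Loose, about 280 g. Each piece of the stack may sit a few mm off the axis of the one below. Origin: centre of its underside, z up.
- rack: green plastic vial rack, fixed: 60 mm (x) by 176 mm (y), top face 32 mm above the bench. Three wells in a row along its own y axis, 60 mm apart; the outer two hold short white vials (cap 32 mm diameter, top 57 mm above the bench) that are part of the rack; the middle well is empty: 40 mm diameter, its floor 5 mm above the bench. Origin: on the bench under the centre of the empty well.
- balance: white compact balance, fixed: 165 mm (x) by 130 mm (y), with a small display at its -x end. Its round dark steel pan has 90 mm diameter, top face 48 mm above the bench, and does not move. Origin: on the bench under the centre of the pan (the housing reaches from 105 mm on the -x side to 60 mm on the +x side).
- hotplate: grey hotplate, fixed, cold: housing 145 mm (x) by 130 mm (y) with a knob on its -x face; its square white ceramic top plate is 110 by 110 mm, top face 56 mm above the bench. Origin: on the bench under the centre of the top plate (the housing reaches 85 mm to -x, 60 mm to +x).
- tile: plain white ceramic tile lying on the bench, fixed: 120 by 120 mm, 8 mm thick. Origin: centre of its underside.
- flask: bystander: white plastic conical flask, 130 mm tall, 92 mm wide at the foot, loose. Origin: centre of its underside.
- bottle: bystander: white plastic bottle, 130 mm tall, 60 mm diameter, loose. Origin: centre of its underside.
Things that resemble listed ones, but are neither listed nor needed, are in the scene too. Of the things that look like the tile, the larger one is meant.

How it is judged (in metres and radians):
On the way, in this order (a step that is already met when the one before it is completed fails the run):
1. the vial stands in the rack's empty well, released (horizontal distance between vial and rack below 0.01 m and z of vial in the frame of rack between -0.001 and 0.011 m and angle between vial's own z axis and vertical below 0.12 rad and contact force between the fingers and vial below 0.3 N), for 0.2 s.
2. the steel weight stands on the balance pan, released (horizontal distance between weight and balance below 0.02 m and z of weight in the frame of balance between 0.042 and 0.054 m and angle between weight's own z axis and vertical below 0.12 rad and contact force between the fingers and weight below 0.3 N), for 0.2 s.
3. the jar stands on the white tile, released (horizontal distance between jar and tile below 0.025 m and z of jar in the frame of tile between 0.002 and 0.014 m and angle between jar's own z axis and vertical below 0.12 rad and contact force between the fingers and jar below 0.3 N), for 0.2 s.
4. the aluminium block stands on the hotplate, released (horizontal distance between block and hotplate below 0.02 m and z of block in the frame of hotplate between 0.05 and 0.062 m and angle between block's own z axis and vertical below 0.12 rad and contact force between the fingers and block below 0.3 N), for 0.2 s.
At the end, for the whole second after the job is handed in: Vial, weight, jar and block stand upright (within 7 degrees), released and at rest: the vial on the floor of the rack's middle well, the weight within 20 mm of the pan's centre, the jar within 25 mm of the tile's centre, the block within 20 mm of the hotplate's centre (horizontal distance between vial and rack below 0.01 m and z of vial in the frame of rack between -0.001 and 0.011 m and angle between each of vial, weight, jar, block's own z axis and vertical below 0.12 rad and linear speed of each of vial, weight, jar, block below 0.02 m/s and horizontal distance between weight and balance below 0.02 m and z of weight in the frame of balance between 0.042 and 0.054 m and horizontal distance between jar and tile below 0.025 m and z of jar in the frame of tile between 0.002 and 0.014 m and horizontal distance between block and hotplate below 0.02 m and z of block in the frame of hotplate between 0.05 and 0.062 m); the robot touches nothing.
It fails at once if the weight is let go more than 15 mm above its place (dropped) (horizontal distance between weight and balance below 0.06 m and z of weight in the frame of balance above 0.063 m and contact force between the fingers and weight below 0.05 N).
It fails at once if the jar is let go more than 15 mm above its place (dropped) (horizontal distance between jar and tile below 0.06 m and z of jar in the frame of tile above 0.023 m and contact force between the fingers and jar below 0.05 N).
It fails at once if the block is let go more than 15 mm above its place (dropped) (horizontal distance between block and hotplate below 0.06 m and z of block in the frame of hotplate above 0.071 m and contact force between the fingers and block below 0.05 N).
It fails at once if the flask is moved by more than 25 mm (distance of flask from where it was at the start of the episode above 0.025 m).
It fails at once if the bottle is moved by more than 25 mm (distance of bottle from where it was at the start of the episode above 0.025 m).
It also fails if it takes over 122 s, if anything falls off the work surface, if the arm or the gripper's body presses on something with over 40 N, if the wrist force passes 120 N, or if a joint passes its speed limit or range.

## Working session

There is one attempt and no reset: what is moved stays moved. The work goes in short steps, Python scripts to look and compute and a tool call to move; the robot and the scene stay as the last step left them, time stands still between calls to the robot, and variables do not carry over. Pictures are saved under pics/ and viewed, and the job is handed in when it is done.

Besides the shell and the picture viewer there is one more tool, called after "Call:" by a JSON object that holds its "fn" and its "kwargs". play_rows: Moves the arm, as the interface text tells. Its arguments: {"type":"object","properties":{"plan":{"type":"array"}},"required":["plan"]}

```bash
mkdir -p pics; cat > h.py <<'E'
import numpy as np, cv2
from plant import arm
def cal(n):
    c=arm.get_calibration(n); c['pose']=np.array(c['pose']); return c
def f(c): return 210/np.tan(np.radians(c['fov_y'])/2)
def ray(c,u,v):
    d=np.array([(u-c['cx'])/f(c),(v-c['cy'])/f(c)]); s=d.copy()
    for _ in range(30): s=d/(1+c['k1']*(s@s))
    R=c['pose'][:3,:3]; return c['pose'][:3,3], R@np.array([s[0],s[1],1.])
def onz(c,u,v,z):
    o,d=ray(c,u,v); return o+d*(z-o[2])/d[2]
def proj(c,p):
    q=c['pose'][:3,:3].T@(np.array(p)-c['pose'][:3,3]); s=q[:2]/q[2]; s=s*(1+c['k1']*(s@s))
    return s*f(c)+[c['cx'],c['cy']]
def snap(n,name):
    c=cal(n); im=arm.read_camera(n); cv2.imwrite(f'pics/{name}.png',cv2.cvtColor(im,cv2.COLOR_RGB2BGR)); np.save(f'pics/{name}.npy',c['pose']); return im,c
E
python3 - <<'E'
from h import *
for n in ['top','side','wrist']:
    im,c=snap(n,n+'0'); print(n,c['fov_y'],c['cx'],c['cy'],c['k1']); print(c['pose'].round(2))
print(arm.read_state())
E
```

```text
top 52.349483280858394 280.0957987027426 211.91492709518783 0.012626533594048646
[[-2.00000e-02 -9.80000e-01  2.00000e-01  2.41240e+02]
 [-1.00000e+00  2.00000e-02  1.00000e-02 -1.13130e+02]
 [-1.00000e-02 -2.00000e-01 -9.80000e-01  1.37072e+03]
 [ 0.00000e+00  0.00000e+00  0.00000e+00  1.00000e+00]]
side 45.42268127087354 283.96062922179374 201.3187564884858 0.0456253800394109
[[-6.90000e-01 -5.30000e-01  4.90000e-01 -1.30240e+02]
 [-7.20000e-01  4.90000e-01 -4.90000e-01  5.00500e+02]
 [ 2.00000e-02 -7.00000e-01 -7.20000e-01  1.01661e+03]
 [ 0.00000e+00  0.00000e+00  0.00000e+00  1.00000e+00]]
wrist 67.8863995616327 277.6521505452068 211.6549419855533 -0.05190107465223548
[[ 4.1000e-01 -8.7000e-01 -2.6000e-01  3.0186e+02]
 [-9.1000e-01 -3.9000e-01 -1.2000e-01 -4.9571e+02]
 [-0.0000e+00  2.9000e-01 -9.6000e-01  3.7365e+02]
 [ 0.0000e+00  0.0000e+00  0.0000e+00  1.0000e+00]]
{'time_s': 0.15, 'q': array([ 1.10729446,  0.70693311, -0.02760344,  1.48488318,  0.02204101,
        0.95091926, -0.07546904]), 'joint_vel': array([-0.00130335, -0.00059093, -0.00077411, -0.00150482, -0.00184927,
        0.00116906, -0.00026393]), 'tau': array([ 6.51735591e-04, -8.83300138e+01,  1.23477783e+00, -2.36191177e+01,
        1.70566334e-02,  5.31203157e-03,  4.94206063e-06]), 'tcp_pos': array([ 235.31157119, -524.42481707,  230.95244231]), 'ee_rot': array([-3.14075536e+00,  6.50883424e-05,  4.21844407e-01]), 'ft_force': array([0.36910547, 0.02670202, 0.58998784]), 'wrist_torque': array([-0.03969338,  0.04591793, -0.03503356]), 'gripper_width': 1.0043053577534364}
```

View pics/top0.png

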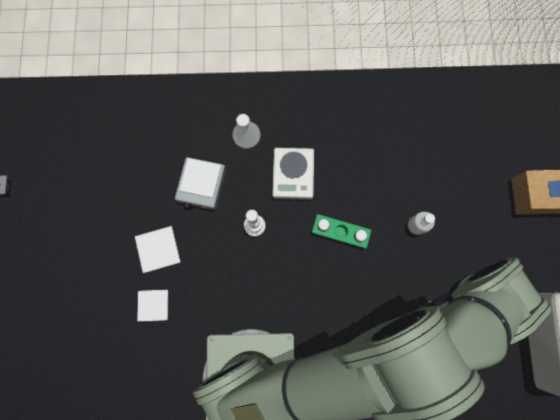

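View pics/side0.png

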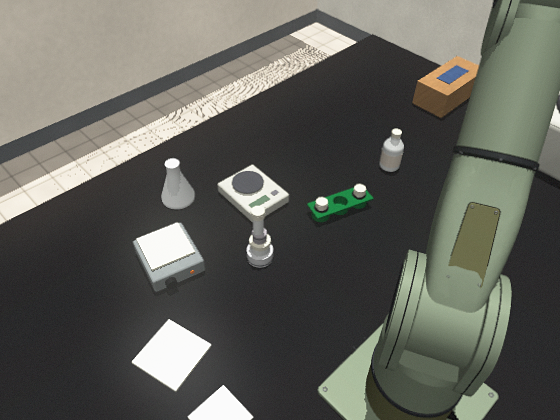

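View pics/wrist0.png

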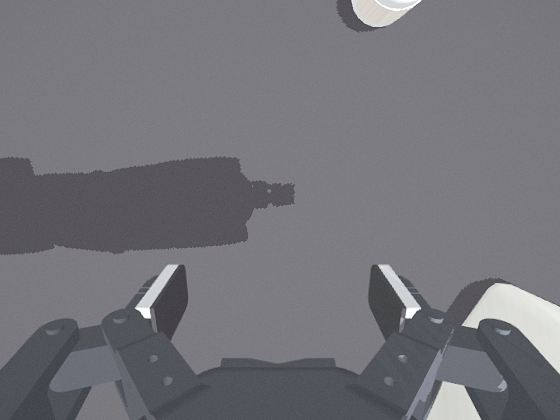

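Top view: the stack is at (254,222) and the rack at (341,231). The balance is at (293,172) and the hotplate at (201,182). Two things could be the tile, at (157,249) and (153,305); the first is larger, and I'll confirm that by measuring. The flask is at (246,130) and the bottle at (421,223).

```bash
python3 - <<'E'
from h import *
t=cv2.imread('pics/top0.png'); s=cv2.imread('pics/side0.png')
a=cv2.resize(t[140:330,120:390],None,fx=2.9,fy=2.9,interpolation=cv2.INTER_CUBIC)
cv2.imwrite('pics/topcrop.png',a)
b=cv2.resize(s[195:275,220:300],None,fx=7,fy=7,interpolation=cv2.INTER_CUBIC); cv2.imwrite('pics/sidecrop.png',b)
ct,cs=cal('top'),cal('side')
hsv=cv2.cvtColor(t,cv2.COLOR_BGR2HSV)
def quad(mask,z,c,name):
    cn,_=cv2.findContours(mask,cv2.RETR_EXTERNAL,cv2.CHAIN_APPROX_NONE)
    for k in cn:
        if cv2.contourArea(k)<150: continue
        # map contour to plane
        P=np.array([onz(c,*p[0],z)[:2] for p in k],np.float32)
        r=cv2.minAreaRect(P); m=k.reshape(-1,2).mean(0)
        print(name,'px',m.round(),'ctr',np.round(r[0],1),'size',np.round(r[1],1),'ang',round(r[2],1))
w=((hsv[...,1]<40)&(hsv[...,2]>215)).astype(np.uint8); w[:80]=0; w[340:]=0; w[:,:]=w
w[:,450:]=0
quad(w,8,ct,'white z8'); quad(w,56,ct,'white z56')
g=((hsv[...,0]>50)&(hsv[...,0]<90)&(hsv[...,1]>140)&(hsv[...,2]>50)).astype(np.uint8); g[280:]=0
quad(g,32,ct,'green')
hs=cv2.cvtColor(s,cv2.COLOR_BGR2HSV)
g=((hs[...,0]>50)&(hs[...,0]<90)&(hs[...,1]>140)&(hs[...,2]>50)).astype(np.uint8)
quad(g,32,cs,'green side')
w=((hs[...,1]<40)&(hs[...,2]>215)).astype(np.uint8);w[:220]=0
quad(w,8,cs,'s white z8'); quad(w,56,cs,'s white z56')
E
```

```text
white z8 px [152. 305.] ctr [225.9 305.3] size [85.6 84.9] ang 1.9
white z8 px [157. 249.] ctr [401.4 297.8] size [114.5 114.7] ang 14.9
white z8 px [200. 177.] ctr [636.6 164.6] size [108.9 109. ] ang 76.7
white z8 px [293. 172.] ctr [ 648.1 -145.1] size [121.9 157.7] ang 86.8
white z56 px [152. 305.] ctr [226.4 290.6] size [82.5 81.9] ang 1.9
white z56 px [157. 249.] ctr [395.8 283.3] size [110.5 110.6] ang 14.9
white z56 px [200. 177.] ctr [622.7 154.8] size [105.1 105.1] ang 76.7
white z56 px [293. 172.] ctr [ 633.8 -144. ] size [117.6 152.1] ang 86.8
green px [341. 231.] ctr [ 442.8 -290.1] size [177.4  63.4] ang 72.6
green side px [339. 204.] ctr [ 434.5 -283.1] size [185.6  78.3] ang 71.4
s white z8 px [220. 410.] ctr [222.9 307.6] size [90.4 90. ] ang 1.1
s white z8 px [172. 354.] ctr [398.8 298.4] size [119.2 119.5] ang 14.9
s white z8 px [165. 245.] ctr [656.4 137.4] size [114.5 113.5] ang 76.5
s white z56 px [220. 410.] ctr [206.1 316.7] size [86.1 85.7] ang 1.1
s white z56 px [172. 354.] ctr [373.6 308. ] size [113.5 113.8] ang 14.9
s white z56 px [165. 245.] ctr [618.9 154.7] size [109.  108.1] ang 76.5
```

View pics/topcrop.png

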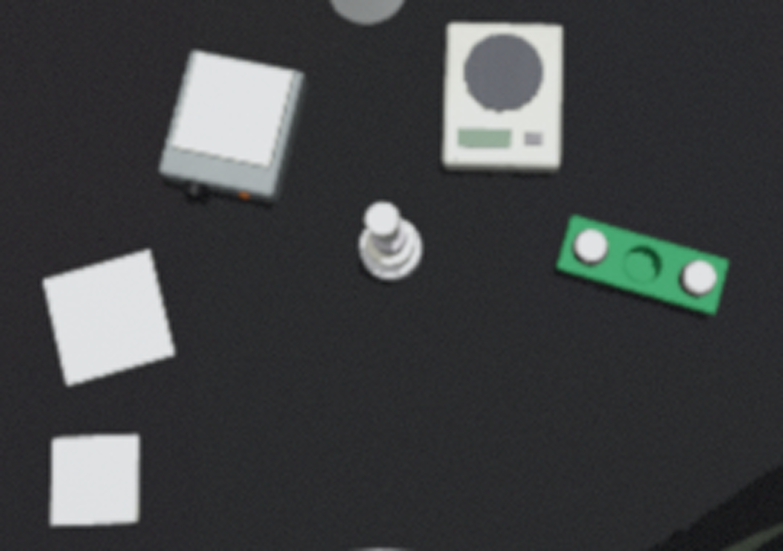

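View pics/sidecrop.png

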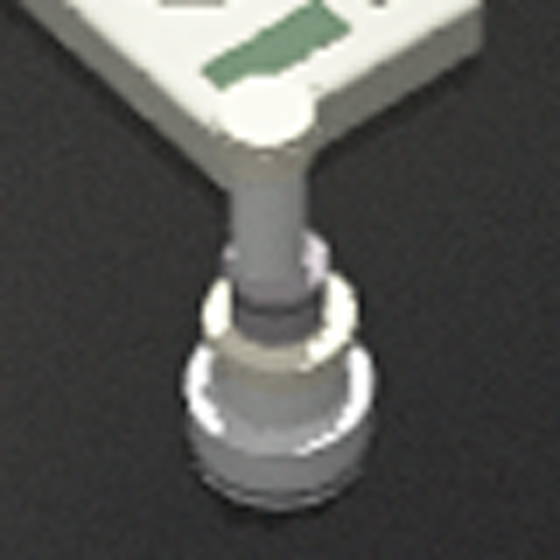

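The tile is the larger square at (157,249): about 117 mm against 86 mm for the decoy at (153,305). Next: pan, well and stack pieces.

```bash
python3 - <<'E'
from h import *
t=cv2.imread('pics/top0.png'); s=cv2.imread('pics/side0.png')
ct,cs=cal('top'),cal('side')
def circ(mask,c,z,name,mn=30):
    cn,_=cv2.findContours(mask.astype(np.uint8),cv2.RETR_EXTERNAL,cv2.CHAIN_APPROX_NONE)
    for k in cn:
        if cv2.contourArea(k)<mn: continue
        P=np.array([onz(c,*p[0],z)[:2] for p in k],np.float32)
        e=cv2.fitEllipse(P) if len(P)>5 else None
        m=k.reshape(-1,2).mean(0)
        print(name,'px',m.round(1),'ctr',np.round(e[0],1),'axes',np.round(e[1],1))
for im,c,n,box,rb,vb in [(t,ct,'top',(275,145,312,186),(310,212,375,250),(243,202,265,238)),(s,cs,'side',(225,165,270,200),(305,180,376,225),(245,203,272,220))]:
    g=cv2.cvtColor(im,cv2.COLOR_BGR2GRAY); hsv=cv2.cvtColor(im,cv2.COLOR_BGR2HSV)
    def sub(m,b):
        o=np.zeros_like(m); x0,y0,x1,y1=b; o[y0:y1,x0:x1]=m[y0:y1,x0:x1]; return o
    circ(sub((g<140)&(hsv[...,1]<60),box),c,48,n+' pan',200)
    circ(sub((hsv[...,1]<60)&(g>190),rb),c,57,n+' caps')
    circ(sub((hsv[...,1]<60)&(g>225),vb),c,168,n+' vialcap',20)
E
python3 - <<'E'
import cv2
t=cv2.imread('pics/top0.png')
cv2.imwrite('pics/tc2.png',cv2.resize(t[195:245,230:280],None,fx=11,fy=11,interpolation=cv2.INTER_CUBIC))
E
```

```text
top pan px [293.2 164.7] ctr [ 660.2 -144.9] axes [83.4 84.5]
top caps px [361.1 234.6] ctr [ 426.1 -349.4] axes [28.3 28.8]
top caps px [323.5 223.9] ctr [ 462.4 -234.3] axes [27.5 28.1]
top vialcap px [251.2 215.2] ctr [473.9 -17.8] axes [18.4 19.2]
side pan px [241.7 176.4] ctr [ 671.2 -143.5] axes [ 85.3 132.6]
side caps px [321.5 201. ] ctr [ 458.8 -232.5] axes [29.3 29.9]
side caps px [359.7 187.7] ctr [ 422.2 -346.5] axes [28.1 30. ]
side vialcap px [256.9 207.3] ctr [479.8 -24. ] axes [46.6 53.2]
```

View pics/tc2.png

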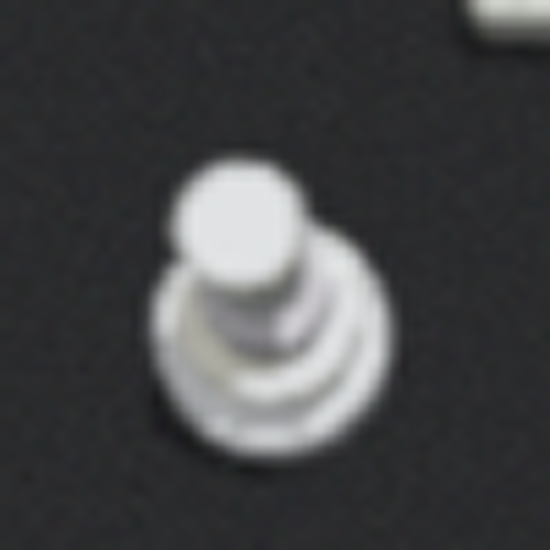

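The top crop shows the vial cap at about pixel (251.5,215), and the block circle below it centred near (254,225). The well is at about (442.5,-290.5), using the mean of the two outer caps from both views. I'll hover above the stack with the jaws across the rack's row.

Call:
{"fn": "play_rows", "kwargs": {"plan": [[[0.03,0.06,0.03,0,0,0.05,1],[0.07,0.14,0.06,0,0,0.12,1],[0.1,0.22,0.092,0,0,0.2,1],[0.14,0.3,0.092,0,0,0.28,1],[0.18,0.38,0.092,0,0,0.36,1],[0.22,0.46,0.092,0,0,0.44,1],[0.26,0.54,0.092,0,0,0.5,1],[0.29,0.61,0.092,0,0,0.537,1],[0.318,0.675,0.092,0,0,0.537,1],[0.318,0.675,0.092,0,0,0.537,1]]]}}

```text
time_s: 1.4
tcp_pos: [474.6, -14.8, 300.1]
ee_rot: [-3.141, -0.001, 1.27]
ft_force: [0.2, -0.7, 0.4]
gripper_width: 1.005
```

```bash
python3 - <<'E'
from h import *
im,c=snap('wrist','w1'); im,c=snap('side','s1'); im,c=snap('top','t1')
s=arm.read_state(); print(s['time_s'],s['tcp_pos'],s['ee_rot'],s['q'],s['ft_force'])
E
```

```text
1.55 [473.74361775 -18.55792652 300.08394834] [-3.14109644e+00  4.93020375e-04  1.26572004e+00] [ 0.13976983  0.47931262 -0.27818348  1.71111691  0.1540986   0.97323727
 -0.50074323] [-0.59616957 -1.04701986 -0.80678885]
```

View pics/w1.png

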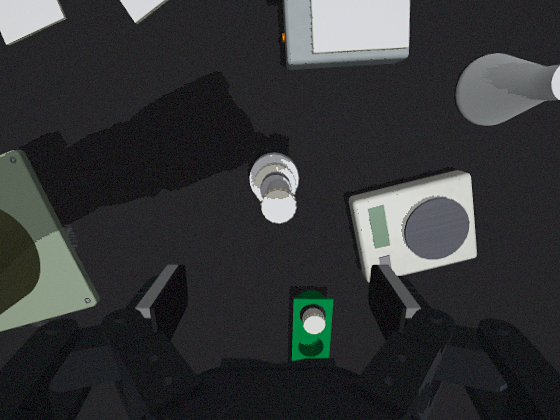

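The wrist view shows the vial cap at (279,207), with the stack leaning up-image below it. The pan is at (436,228) and the rack's near cap at (313,321). I'll measure these.

```bash
python3 - <<'E'
from h import *
c=cal('wrist'); c['pose']=np.load('pics/w1.npy'); im=cv2.imread('pics/w1.png')
g=cv2.cvtColor(im,cv2.COLOR_BGR2GRAY);hsv=cv2.cvtColor(im,cv2.COLOR_BGR2HSV)
def circ(mask,b,z,name,mn=200):
    o=np.zeros(mask.shape,np.uint8); x0,y0,x1,y1=b; o[y0:y1,x0:x1]=mask[y0:y1,x0:x1]
    cn,_=cv2.findContours(o,cv2.RETR_EXTERNAL,cv2.CHAIN_APPROX_NONE)
    for k in cn:
        if cv2.contourArea(k)<mn: continue
        P=np.array([onz(c,*p[0],z)[:2] for p in k],np.float32); e=cv2.fitEllipse(P)
        print(name,k.reshape(-1,2).mean(0).round(1),np.round(e[0],1),np.round(e[1],1))
circ(g>215,(255,185,305,226),168,'vial')
circ((g<150)&(g>60)&(hsv[...,0]>100),(398,190,475,265),48,'pan')
circ((g>190),(300,300,330,335),57,'cap')
cr=cv2.resize(im[145:230,235:320],None,fx=7,fy=7,interpolation=cv2.INTER_CUBIC); cv2.imwrite('pics/w1c.png',cr)
# side/top estimates
ct,cs=cal('top'),cal('side')
print(onz(ct,251.4,214.7,168),onz(cs,257.4,210.2,168))
E
```

```text
vial [278.5 207.2] [472.9 -22. ] [24.6 31.6]
pan [436.5 228.6] [ 660.4 -147. ] [87.1 87.6]
cap [314.  324.5] [ 461.2 -236.4] [29.3 29.6]
[474.89978209 -18.52463389 168.        ] [471.44764861 -17.37563885 168.        ]
```

View pics/w1c.png

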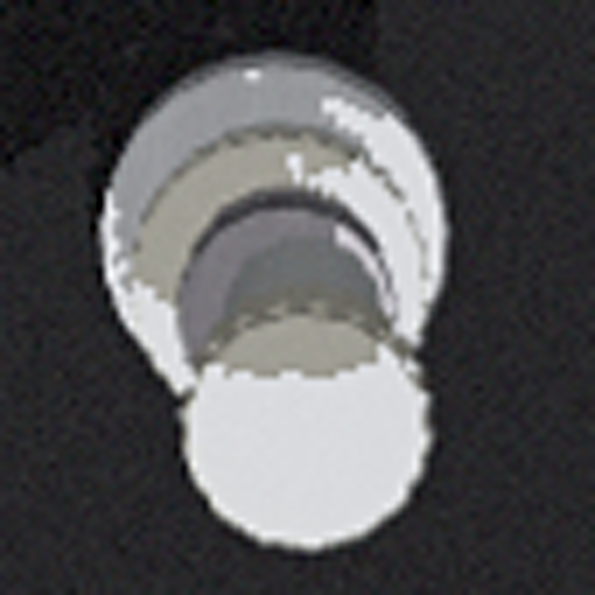

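Three views agree on the vial at about (473,-19), and the TCP already sits at (473.7,-18.6). I'll descend 162 mm with the jaws open and grip the cap.

Call:
{"fn": "play_rows", "kwargs": {"plan": [[[0,0,-0.04,0,0,0,1],[0,0,-0.09,0,0,0,1],[0,0,-0.13,0,0,0,1],[0,0,-0.17,0,0,0,1],[0,0,-0.2,0,0,0,1],[0,0,-0.216,0,0,0,1],[0,0,-0.216,0,0,0,1],[0,0,-0.216,0,0,0,1]]]}}

```text
time_s: 2.55
tcp_pos: [474.1, -18.7, 139.0]
ee_rot: [3.141, -0.0, 1.265]
ft_force: [-0.3, 0.5, 0.2]
gripper_width: 0.999
```

```bash
python3 - <<'E'
from h import *
im,c=snap('wrist','w2'); im,c=snap('side','s2')
cv2.imwrite('pics/s2c.png',cv2.resize(cv2.imread('pics/s2.png')[150:280,190:330],None,fx=4,fy=4,interpolation=cv2.INTER_CUBIC))
s=arm.read_state(); print(s['time_s'],s['tcp_pos'],s['ee_rot'],s['ft_force'])
E
```

```text
2.65 [474.17217931 -18.4897585  138.97323885] [ 3.14058358e+00 -2.79690073e-04  1.26508760e+00] [ 0.6926116   0.12950307 -0.18120126]
```

View pics/w2.png

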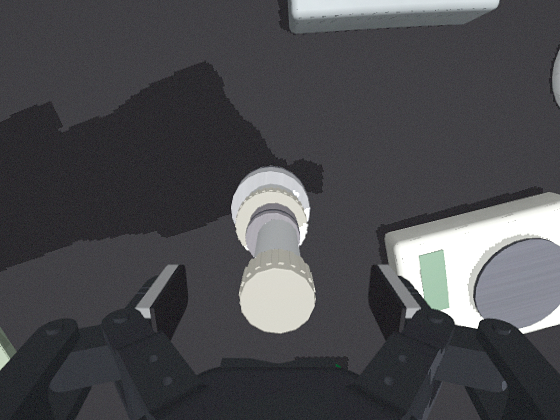

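View pics/s2c.png

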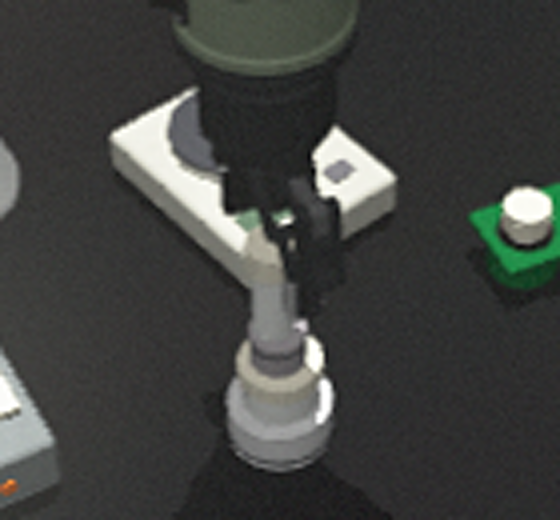

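```bash
python3 - <<'E'
from h import *
c=cal('wrist'); p=arm.read_state()['tcp_pos']
print('tcp+29 ->',proj(c,p+[0,0,29]))
print('cap top px(277,297) at z168', onz(c,277,297,168))
E
```

```text
tcp+29 -> [277.38737089 298.31131748]
cap top px(277,297) at z168 [474.21245965 -17.82701401 168.        ]
```

Call:
{"fn": "play_rows", "kwargs": {"plan": [[[0,0,0,0,0,0,-1],[0,0,0,0,0,0,-1],[0,0,0,0,0,0,-1],[0,0,0,0,0,0,-1],[0,0,0,0,0,0,-1],[0,0,0,0,0,0,-1],[0,0,0,0,0,0,-1],[0,0,0,0,0,0,-1]]]}}

```text
time_s: 3.65
tcp_pos: [474.0, -18.3, 138.5]
ee_rot: [3.141, -0.0, 1.265]
ft_force: [-1.3, -0.8, 7.1]
gripper_width: 0.355
```

```bash
python3 - <<'E'
from h import *
im,c=snap('wrist','w3')
s=arm.read_state(); print(s['time_s'],s['tcp_pos'],s['ee_rot'],s['ft_force'],s['gripper_width'])
E
```

```text
3.7 [474.01795348 -18.28255099 138.54406553] [ 3.14123772e+00 -1.20866945e-04  1.26533424e+00] [-0.99286198  0.14055247  8.53450168] 0.3561334063509897
```

View pics/w3.png

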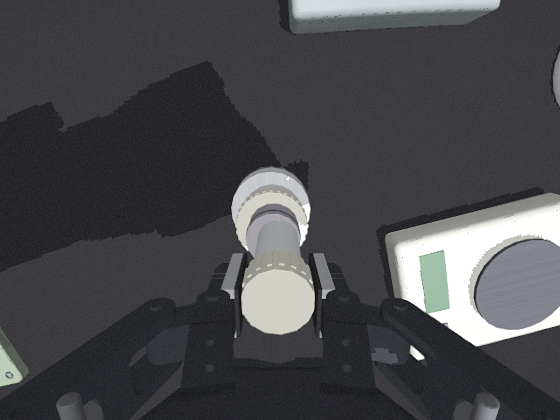

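The cap is gripped (width 0.356, about 30 mm). Lifting and carrying it above the well.

Call:
{"fn": "play_rows", "kwargs": {"plan": [[[0,0,0.03,0,0,0,-1],[0,0,0.08,0,0,0,-1],[-0.003,-0.04,0.09,0,0,0,-1],[-0.012,-0.1,0.09,0,0,0,-1],[-0.02,-0.17,0.09,0,0,0,-1],[-0.027,-0.24,0.09,0,0,0,-1],[-0.034,-0.3,0.09,0,0,0,-1],[-0.04,-0.345,0.09,0,0,0,-1],[-0.042,-0.363,0.09,0,0,0,-1],[-0.042,-0.363,0.09,0,0,0,-1]]]}}

```text
time_s: 4.95
tcp_pos: [442.3, -290.4, 205.6]
ee_rot: [-3.141, -0.0, 1.265]
ft_force: [-0.2, 0.1, -0.4]
gripper_width: 0.36
```

```bash
python3 - <<'E'
from h import *
im,c=snap('wrist','w4'); im,c=snap('side','s4'); im,c=snap('top','t4')
s=arm.read_state(); print(s['time_s'],s['tcp_pos'],s['ee_rot'],s['ft_force'],s['gripper_width'])
cv2.imwrite('pics/s4c.png',cv2.resize(cv2.imread('pics/s4.png')[60:240,260:420],None,fx=3.3,fy=3.3,interpolation=cv2.INTER_CUBIC))
E
```

```text
5.1 [ 442.87969116 -289.22847877  205.85967258] [-3.14155082e+00 -5.13620396e-04  1.26704066e+00] [-0.5462101   0.62473013 -1.23383236] 0.36003600907936106
```

View pics/w4.png

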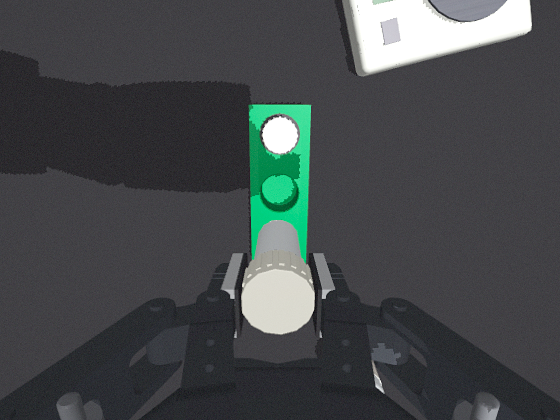

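View pics/s4c.png

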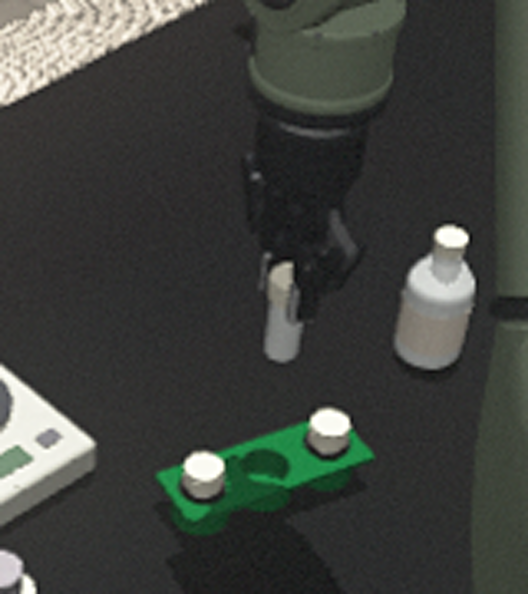

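The vial hangs straight. In the wrist view the well rim is at about (279,190) and the near cap at (281,134). Measuring the well again from here.

```bash
python3 - <<'E'
from h import *
c=cal('wrist'); c['pose']=np.load('pics/w4.npy'); im=cv2.imread('pics/w4.png')
cv2.imwrite('pics/w4c.png',cv2.resize(im[95:215,220:340],None,fx=5,fy=5,interpolation=cv2.INTER_CUBIC))
g=cv2.cvtColor(im,cv2.COLOR_BGR2GRAY)
m=np.zeros_like(g); m[105:160,255:305]=(g>200)[105:160,255:305]
k=max(cv2.findContours(m,0,1)[0],key=cv2.contourArea)
P=np.array([onz(c,*p[0],57)[:2] for p in k],np.float32); e=cv2.fitEllipse(P); print(e)
cc=np.array(e[0]); a=np.radians(72.5); print('well from cap',cc-60*np.array([np.cos(a),np.sin(a)]))
print(onz(c,279,190,32))
E
```

```text
((461.2061462402344, -236.4004669189453), (31.032108306884766, 31.399581909179688), 159.0364227294922)
well from cap [ 443.16379827 -293.62348396]
[ 443.75274219 -290.46509933   32.        ]
```

View pics/w4c.png

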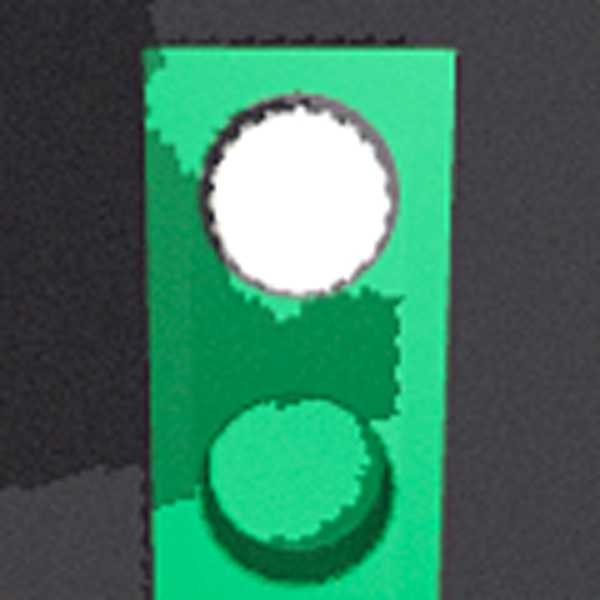

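```bash
python3 - <<'E'
from h import *
c=cal('wrist'); c['pose']=np.load('pics/w4.npy')
print(onz(c,279.1,192.4,32)); print('cap',onz(c,278.5,299,235))
s=arm.read_state(); print(s['tcp_pos'])
E
```

```text
[ 443.08549705 -292.93194894   32.        ]
cap [ 442.80582746 -290.68713618  235.        ]
[ 442.87969116 -289.22847877  205.85967258]
```

The well is at about (443,-292). Shifting y by -1.5 mm and lowering until the vial bottom is about 1 mm above the floor.

Call:
{"fn": "play_rows", "kwargs": {"plan": [[[0,-0.002,-0.03,0,0,0,-1],[0,-0.002,-0.07,0,0,0,-1],[0,-0.002,-0.11,0,0,0,-1],[0,-0.002,-0.14,0,0,0,-1],[0,-0.002,-0.165,0,0,0,-1],[0,-0.002,-0.185,0,0,0,-1],[0,-0.002,-0.2,0,0,0,-1],[0,-0.002,-0.207,0,0,0,-1],[0,-0.002,-0.207,0,0,0,-1]]]}}

```text
time_s: 6.22
tcp_pos: [442.5, -292.0, 50.6]
ee_rot: [-3.142, 0.0, 1.265]
ft_force: [-0.5, -0.3, 0.0]
gripper_width: 0.356
```

```bash
python3 - <<'E'
from h import *
im,c=snap('wrist','w5')
s=arm.read_state(); print(s['time_s'],s['tcp_pos'],s['ee_rot'],s['ft_force'],s['gripper_width'])
E
```

```text
6.275 [ 442.53231917 -292.13855985   50.80036788] [3.14133826e+00 8.75373895e-05 1.26530960e+00] [-0.54990161  0.28993584 -1.0707657 ] 0.35332148415384795
```

View pics/w5.png

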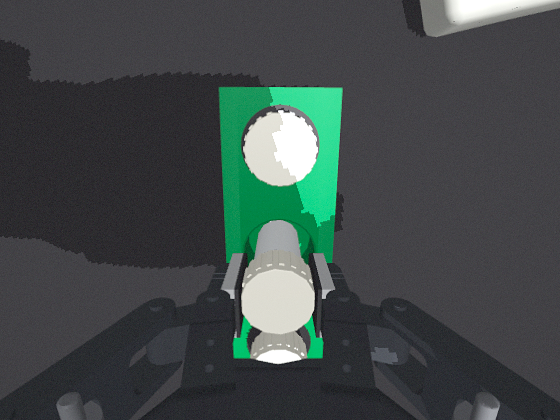

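The vial sits centred in the well with no contact force. Lowering 1 mm more, opening, then rising straight up.

Call:
{"fn": "play_rows", "kwargs": {"plan": [[[0,0,-0.001,0,0,0,-1],[0,0,-0.0015,0,0,0,-1],[0,0,-0.0015,0,0,0,0],[0,0,-0.0015,0,0,0,1],[0,0,-0.0015,0,0,0,1],[0,0,-0.0015,0,0,0,1],[0,0,-0.0015,0,0,0,1],[0,0,0.03,0,0,0,1],[0,0,0.08,0,0,0,1],[0,0,0.14,0,0,0,1]]]}}

```text
time_s: 7.52
tcp_pos: [442.1, -291.9, 156.4]
ee_rot: [-3.14, -0.0, 1.265]
ft_force: [0.9, -0.4, 0.6]
gripper_width: 0.999
```

```bash
python3 - <<'E'
from h import *
im,c=snap('wrist','w6')
s=arm.read_state(); print(s['time_s'],s['tcp_pos'],s['ee_rot'],s['ft_force'],s['gripper_width'])
E
```

```text
7.575 [ 443.71922752 -292.69986093  161.72272895] [3.13629111e+00 1.19938004e-03 1.26525263e+00] [ 1.85836671 -0.94129249  9.41868392] 0.995621432258217
```

View pics/w6.png

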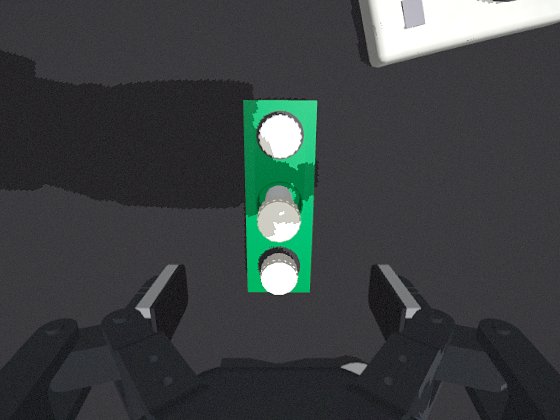

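The vial stands in the middle well between the two fixed caps, at pixel (279,215). Going back over the stack.

Call:
{"fn": "play_rows", "kwargs": {"plan": [[[0.003,0.04,0.05,0,0,0,1],[0.012,0.1,0.08,0,0,0,1],[0.02,0.17,0.08,0,0,0,1],[0.027,0.24,0.08,0,0,0,1],[0.034,0.3,0.08,0,0,0,1],[0.04,0.345,0.08,0,0,0,1],[0.042,0.365,0.08,0,0,0,1],[0.042,0.365,0.08,0,0,0,1],[0.042,0.365,0.08,0,0,0,1]]]}}

```text
time_s: 8.7
tcp_pos: [473.8, -19.7, 215.5]
ee_rot: [-3.141, 0.001, 1.264]
ft_force: [0.2, -0.4, 0.6]
gripper_width: 1.003
```

```bash
python3 - <<'E'
from h import *
im,c=snap('wrist','w7')
s=arm.read_state(); print(s['time_s'],s['tcp_pos'],s['ee_rot'],s['ft_force'],s['gripper_width'])
im=cv2.imread('pics/w7.png')
cv2.imwrite('pics/w7c.png',cv2.resize(im[130:230,230:330],None,fx=6,fy=6,interpolation=cv2.INTER_CUBIC))
E
```

```text
8.75 [473.78173166 -19.69560671 215.46244747] [-3.14145983e+00  5.39788485e-04  1.26354614e+00] [ 0.72975103 -0.06168099  0.0437572 ] 0.998488297524861
```

View pics/w7.png

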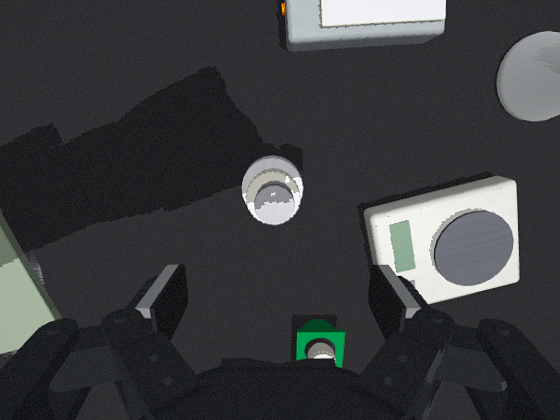

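View pics/w7c.png

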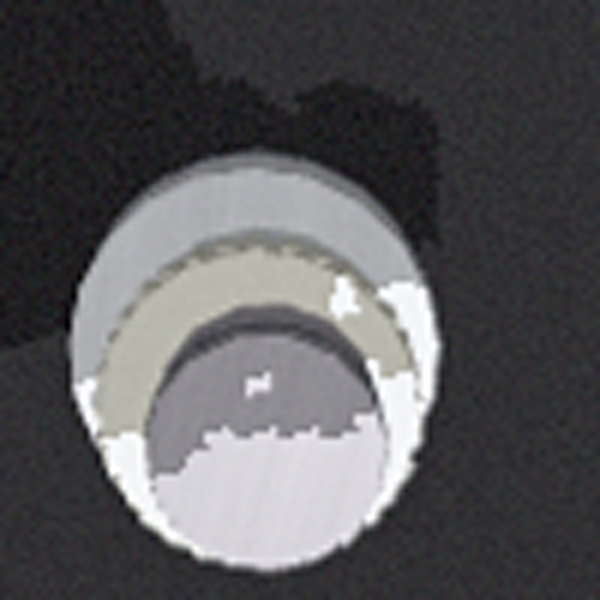

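In the crop, the weight's top face is at about (274.2,204.7), the jar cap at about (273,195) and the block at about (272,186).

```bash
python3 - <<'E'
from h import *
c=cal('wrist'); c['pose']=np.load('pics/w7.npy'); im=cv2.imread('pics/w7.png')
for n,u,v,z in [('weight',274.2,204.7,94),('jar',273.3,195,68),('block',272.3,186.3,32)]: print(n,onz(c,u,v,z))
g=cv2.cvtColor(im,cv2.COLOR_BGR2GRAY);hsv=cv2.cvtColor(im,cv2.COLOR_BGR2HSV)
m=np.zeros_like(g); m[205:292,428:518]=((g<160)&(g>40)&(hsv[...,0]>100))[205:292,428:518]
k=max(cv2.findContours(m,0,1)[0],key=cv2.contourArea)
P=np.array([onz(c,*p[0],48)[:2] for p in k],np.float32); print('pan',cv2.fitEllipse(P))
for n in ('top','side'):
  c=cal(n)
  for p in [(660.4,-145.5,48),(473,-18,94)]: print(n,proj(c,p))
E
```

```text
weight [470.55533385 -19.8865571   94.        ]
jar [470.19071426 -17.23097257  68.        ]
block [468.91927232 -16.02974911  32.        ]
pan ((660.1016845703125, -146.7493438720703), (87.57962799072266, 88.66577911376953), 39.109169006347656)
top [293.3053474  164.42124353]
top [253.17652456 219.92060843]
side [247.17777987 180.54895385]
side [257.75117479 230.61588348]
```

Weight at about (470.5,-20), pan at about (660.3,-146.3). I'll descend until the fingertips are about 2.5 mm above the jar cap (68), then close on the weight.

Call:
{"fn": "play_rows", "kwargs": {"plan": [[[-0.004,0,-0.03,0,0,0,1],[-0.004,0,-0.07,0,0,0,1],[-0.004,0,-0.11,0,0,0,1],[-0.004,0,-0.15,0,0,0,1],[-0.004,0,-0.175,0,0,0,1],[-0.004,0,-0.19,0,0,0,1],[-0.004,0,-0.193,0,0,0,1],[-0.004,0,-0.193,0,0,0,1],[-0.004,0,-0.193,0,0,0,1]]]}}

```text
time_s: 9.88
tcp_pos: [471.2, -18.4, 71.3]
ee_rot: [3.141, -0.0, 1.265]
ft_force: [0.4, 0.4, 0.3]
gripper_width: 1.002
```

```bash
python3 - <<'E'
from h import *
im,c=snap('wrist','w8')
s=arm.read_state(); print(s['time_s'],s['tcp_pos'],s['ee_rot'],s['ft_force'],s['gripper_width'])
print(proj(c,[s['tcp_pos'][0],s['tcp_pos'][1],94]))
E
```

```text
9.925 [471.13211045 -18.43807615  71.27175585] [ 3.14090221e+00 -2.23737166e-04  1.26511721e+00] [-0.14318716  0.62518021 -0.0018645 ] 0.9988497322586638
[277.33008146 290.38435675]
```

View pics/w8.png

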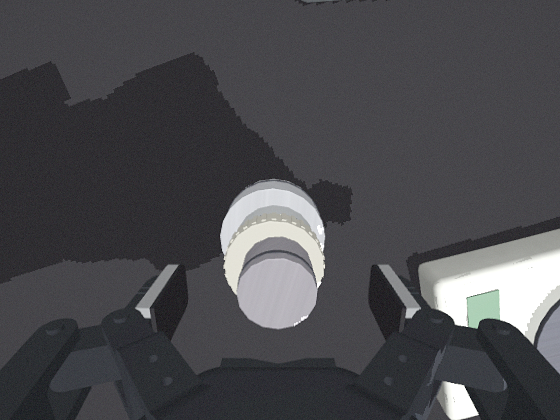

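The weight's top is centred at (277,292), against an expected (277,290). Closing on it.

Call:
{"fn": "play_rows", "kwargs": {"plan": [[[0,0,0,0,0,0,-1],[0,0,0,0,0,0,-1],[0,0,0,0,0,0,-1],[0,0,0,0,0,0,-1],[0,0,0,0,0,0,-1],[0,0,0,0,0,0,-1],[0,0,0,0,0,0,-1]]]}}

```text
time_s: 10.8
tcp_pos: [470.9, -18.3, 71.1]
ee_rot: [3.142, 0.0, 1.265]
ft_force: [-2.4, 0.5, 9.9]
gripper_width: 0.399
```

Call:
{"fn": "play_rows", "kwargs": {"plan": [[[0,0,0.01,0,0,0,-1],[0,0,0.03,0,0,0,-1],[0,0,0.03,0,0,0,-1]]]}}

```text
time_s: 11.18
tcp_pos: [471.3, -18.4, 94.0]
ee_rot: [3.14, -0.001, 1.265]
ft_force: [-0.3, 0.5, -2.7]
gripper_width: 0.399
```

```bash
python3 - <<'E'
from h import *
im,c=snap('wrist','w9')
s=arm.read_state(); print(s['time_s'],s['tcp_pos'],s['ee_rot'],s['ft_force'],s['gripper_width'])
E
```

```text
11.225 [471.06461281 -18.38034417  93.45192404] [ 3.14103081e+00 -2.77002622e-04  1.26520767e+00] [ 0.36734131 -0.45319541 -3.14285096] 0.39858480821453107
```

View pics/w9.png

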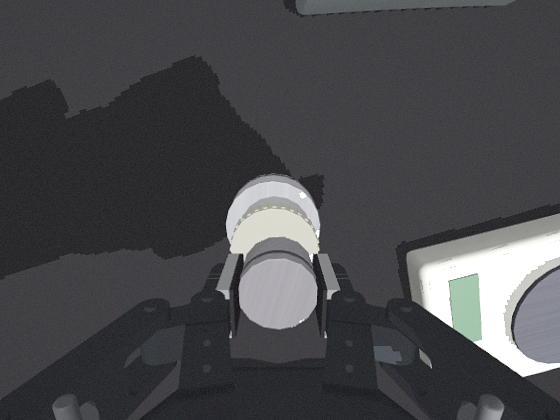

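The weight is held and the jar stayed put. Carrying it over the pan.

Call:
{"fn": "play_rows", "kwargs": {"plan": [[[0,0,0.04,0,0,0,-1],[0.02,-0.015,0.07,0,0,0,-1],[0.07,-0.05,0.08,0,0,0,-1],[0.13,-0.09,0.08,0,0,0,-1],[0.19,-0.13,0.08,0,0,0,-1],[0.235,-0.16,0.08,0,0,0,-1],[0.252,-0.171,0.08,0,0,0,-1],[0.252,-0.171,0.06,0,0,0,-1],[0.252,-0.171,0.04,0,0,0,-1],[0.252,-0.171,0.04,0,0,0,-1]]]}}

```text
time_s: 12.48
tcp_pos: [658.9, -146.0, 121.7]
ee_rot: [-3.139, 0.0, 1.266]
ft_force: [0.1, 0.2, -1.9]
gripper_width: 0.398
```

```bash
python3 - <<'E'
from h import *
im,c=snap('wrist','w10')
s=arm.read_state(); print(s['time_s'],s['tcp_pos'],s['ee_rot'],s['ft_force'],s['gripper_width'])
im=cv2.imread('pics/w10.png')
p=s['tcp_pos'];print(proj(c,[660.3,-146.5,48]),[proj(c,[660.3+45*np.cos(a),-146.5+45*np.sin(a),48]).round() for a in (0,1.57,3.14,4.71)])
E
```

```text
12.525 [ 659.4195582  -146.18698941  122.75703889] [-3.14041154e+00  1.42420929e-04  1.26577617e+00] [-0.3996131  -0.45031085 -1.15811717] 0.39989887665010754
[279.96456209 220.74857131] [array([340., 203.]), array([261., 162.]), array([222., 238.]), array([297., 274.])]
```

View pics/w10.png

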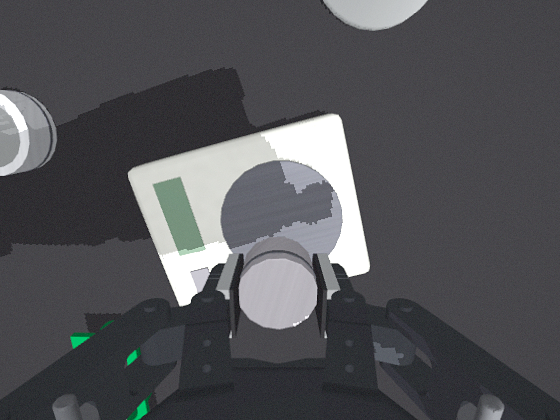

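The pan edges (left 221, right 342, top 160) match the prediction. Lowering until the weight's bottom is about 1 mm above the pan.

Call:
{"fn": "play_rows", "kwargs": {"plan": [[[0,0,-0.02,0,0,0,-1],[0,0,-0.045,0,0,0,-1],[0,0,-0.065,0,0,0,-1],[0,0,-0.08,0,0,0,-1],[0,0,-0.09,0,0,0,-1],[0,0,-0.094,0,0,0,-1],[0,0,-0.094,0,0,0,-1],[0,0,-0.094,0,0,0,-1]]]}}

```text
time_s: 13.52
tcp_pos: [660.1, -146.6, 53.2]
ee_rot: [3.141, -0.0, 1.265]
ft_force: [0.6, 0.1, -2.7]
gripper_width: 0.399
```

```bash
python3 - <<'E'
from h import *
for i in range(3):
  s=arm.read_state(); 
  im,c=snap('wrist','w11')
print(s['time_s'],s['tcp_pos'],s['ee_rot'],s['ft_force'],s['gripper_width'])
E
```

```text
13.625 [ 660.06377315 -146.61778253   53.10933463] [ 3.14117928e+00 -4.35420783e-05  1.26529297e+00] [ 0.04324249 -0.0255764  -1.55205524] 0.4039272615666969
```

View pics/w11.png

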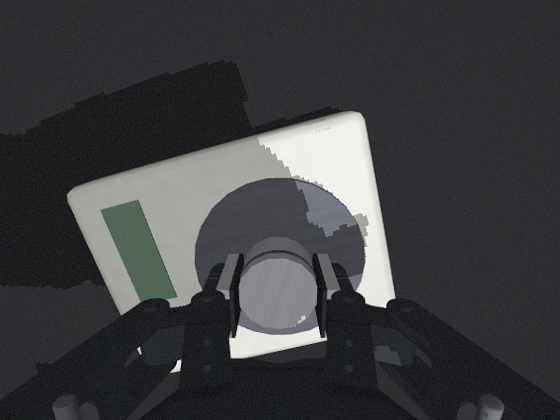

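The weight is centred over the pan and about 2 mm above it. Lowering 2 mm, releasing and rising.

Call:
{"fn": "play_rows", "kwargs": {"plan": [[[0,0,-0.0015,0,0,0,-1],[0,0,-0.0025,0,0,0,-1],[0,0,-0.0025,0,0,0,-1],[0,0,-0.0025,0,0,0,0],[0,0,-0.0025,0,0,0,1],[0,0,-0.0025,0,0,0,1],[0,0,-0.0025,0,0,0,1],[0,0,0.01,0,0,0,1],[0,0,0.06,0,0,0,1],[0,0,0.12,0,0,0,1]]]}}

```text
time_s: 14.92
tcp_pos: [659.6, -146.5, 144.1]
ee_rot: [-3.141, 0.0, 1.265]
ft_force: [0.1, 0.5, 0.6]
gripper_width: 1.002
```

```bash
python3 - <<'E'
from h import *
snap('wrist','w12');snap('wrist','w12')
s=arm.read_state(); print(s['time_s'],s['tcp_pos'],s['ee_rot'],s['ft_force'],s['gripper_width'])
c=cal('wrist')
im=cv2.imread('pics/w12.png')
E
```

```text
15.025 [ 661.80109718 -146.82995481  148.13424085] [ 3.13460388e+00 -1.11337118e-03  1.26493429e+00] [-0.03645361 -0.62663059 -0.69476818] 0.9962559431903276
```

View pics/w12.png

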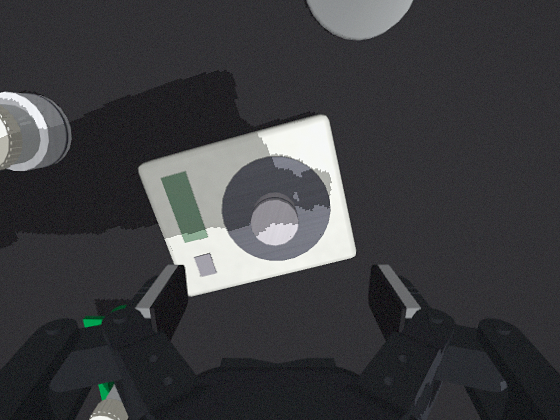

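The weight stands on the pan at (275,220), with the pan centre near (276,208) one weight-height below. Going back to the stack for the jar.

Call:
{"fn": "play_rows", "kwargs": {"plan": [[[-0.02,0.015,0.05,0,0,0,1],[-0.07,0.05,0.067,0,0,0,1],[-0.13,0.09,0.067,0,0,0,1],[-0.19,0.13,0.067,0,0,0,1],[-0.235,0.16,0.067,0,0,0,1],[-0.253,0.172,0.067,0,0,0,1],[-0.253,0.172,0.067,0,0,0,1],[-0.253,0.172,0.067,0,0,0,1],[-0.253,0.172,0.067,0,0,0,1]]]}}

```text
time_s: 16.15
tcp_pos: [470.6, -18.0, 192.9]
ee_rot: [3.142, -0.0, 1.265]
ft_force: [-0.7, -0.1, 0.3]
gripper_width: 0.995
```

```bash
python3 - <<'E'
from h import *
snap('wrist','w13')
s=arm.read_state(); print(s['time_s'],s['tcp_pos'],s['ee_rot'],s['ft_force'],s['gripper_width'])
im=cv2.imread('pics/w13.png')
cv2.imwrite('pics/w13c.png',cv2.resize(im[120:240,220:340],None,fx=5,fy=5,interpolation=cv2.INTER_CUBIC))
E
```

```text
16.2 [470.46534922 -17.94162746 192.87761152] [-3.14144977e+00  1.21639385e-05  1.26468938e+00] [0.19130911 0.73068867 0.94162503] 0.9987875530161061
```

View pics/w13c.png

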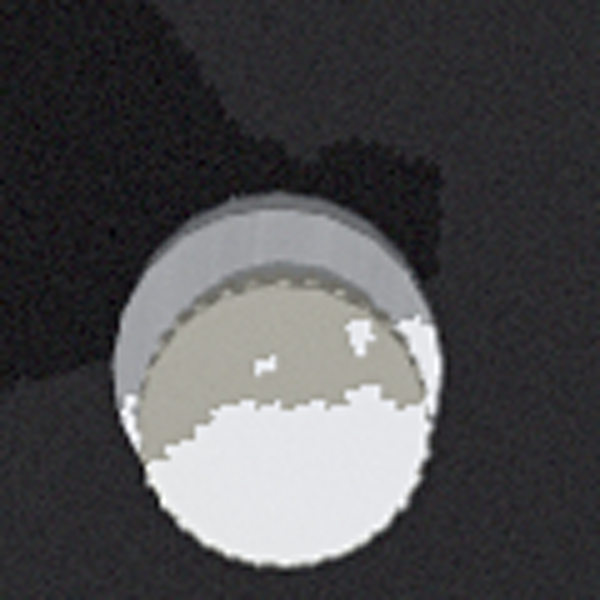

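```bash
python3 - <<'E'
from h import *
c=cal('wrist'); c['pose']=np.load('pics/w13.npy')
print(onz(c,276.6,204.8,68),onz(c,275.3,193.2,32))
E
```

```text
[469.08545162 -19.73083148  68.        ] [468.33524217 -17.33207478  32.        ]
```

Jar at about (469.3,-19.3). Descending to TCP z≈42, which is 10 mm clear of the block top, to grip the cap.

Call:
{"fn": "play_rows", "kwargs": {"plan": [[[-0.0015,-0.001,-0.04,0,0,0,1],[-0.0015,-0.001,-0.08,0,0,0,1],[-0.0015,-0.001,-0.12,0,0,0,1],[-0.0015,-0.001,-0.155,0,0,0,1],[-0.0015,-0.001,-0.18,0,0,0,1],[-0.0015,-0.001,-0.195,0,0,0,1],[-0.0015,-0.001,-0.201,0,0,0,1],[-0.0015,-0.001,-0.201,0,0,0,1],[-0.0015,-0.001,-0.201,0,0,0,1]]]}}

```text
time_s: 17.32
tcp_pos: [469.3, -18.4, 42.8]
ee_rot: [3.141, -0.0, 1.265]
ft_force: [-1.0, 0.7, -0.3]
gripper_width: 0.998
```

```bash
python3 - <<'E'
from h import *
im,c=snap('wrist','w14')
s=arm.read_state(); print(s['time_s'],s['tcp_pos'],s['ee_rot'],s['ft_force'],s['gripper_width'])
print(proj(c,[s['tcp_pos'][0],s['tcp_pos'][1],68]))
E
```

```text
17.375 [469.28626405 -18.39010435  42.74290452] [ 3.14094356e+00 -2.65338935e-04  1.26509920e+00] [-0.11175866 -0.14084805 -0.45722407] 1.0022434015303237
[277.38607795 293.50186104]
```

View pics/w14.png

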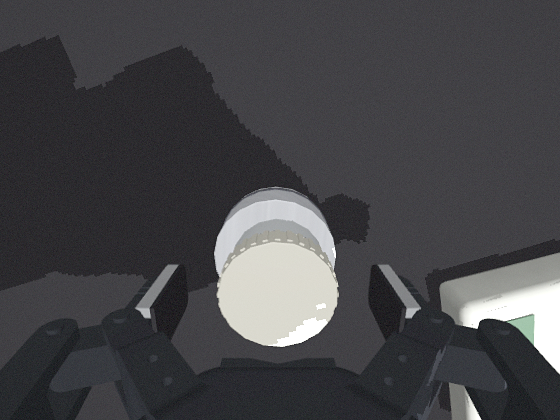

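The cap is centred at (278,294), as expected. Closing, then a test lift.

Call:
{"fn": "play_rows", "kwargs": {"plan": [[[0,0,0,0,0,0,-1],[0,0,0,0,0,0,-1],[0,0,0,0,0,0,-1],[0,0,0,0,0,0,-1],[0,0,0,0,0,0,-1],[0,0,0,0,0,0,-1],[0,0,0.01,0,0,0,-1],[0,0,0.03,0,0,0,-1],[0,0,0.03,0,0,0,-1]]]}}

```text
time_s: 18.5
tcp_pos: [469.4, -18.4, 65.5]
ee_rot: [3.14, -0.0, 1.265]
ft_force: [0.5, -0.5, -1.3]
gripper_width: 0.584
```

```bash
python3 - <<'E'
from h import *
im,c=snap('wrist','w15')
s=arm.read_state(); print(s['time_s'],s['tcp_pos'],s['ee_rot'],s['ft_force'],s['gripper_width'])
E
```

```text
18.55 [469.24094182 -18.38380489  64.97359222] [ 3.14092723e+00 -3.51069868e-04  1.26519938e+00] [-0.68099746 -0.58343285 -0.85108321] 0.5842097793886554
```

View pics/w15.png

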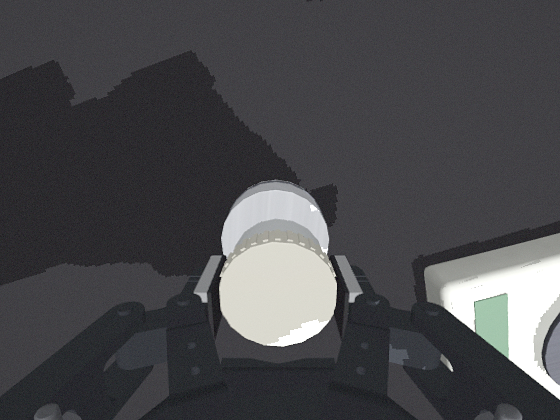

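The jar is held level. Carrying it to the tile at about (400,298).

Call:
{"fn": "play_rows", "kwargs": {"plan": [[[0,0.01,0.04,0,0,0,-1],[-0.01,0.05,0.08,0,0,0,-1],[-0.025,0.12,0.09,0,0,0,-1],[-0.04,0.19,0.09,0,0,0,-1],[-0.055,0.26,0.09,0,0,0,-1],[-0.07,0.33,0.09,0,0,0,-1],[-0.085,0.39,0.08,0,0,0,-1],[-0.092,0.422,0.06,0,0,0,-1],[-0.092,0.422,0.04,0,0,0,-1],[-0.092,0.422,0.04,0,0,0,-1]]]}}

```text
time_s: 19.8
tcp_pos: [399.5, 297.8, 93.7]
ee_rot: [-3.14, 0.002, 1.266]
ft_force: [-0.6, -0.1, 0.2]
gripper_width: 0.588
```

```bash
python3 - <<'E'
from h import *
im,c=snap('wrist','w16')
s=arm.read_state(); print(s['time_s'],s['tcp_pos'],s['ee_rot'],s['ft_force'],s['gripper_width'])
snap('top','t16'); snap('side','s16')
a=np.radians(14.9)
R=np.array([[np.cos(a),-np.sin(a)],[np.sin(a),np.cos(a)]])
for q in [(60,60),(60,-60),(-60,-60),(-60,60)]:
  p=R@q+[400.2,298.1]; print(proj(c,[*p,8]).round())
E
```

```text
19.85 [399.87296754 297.8056541   94.40063832] [-3.14104401e+00  1.13973655e-03  1.26515175e+00] [ 1.16007535 -0.02130317  0.36670893] 0.5832577009292192
[305. 101.]
[383. 237.]
[257. 308.]
[169. 191.]
```

View pics/w16.png

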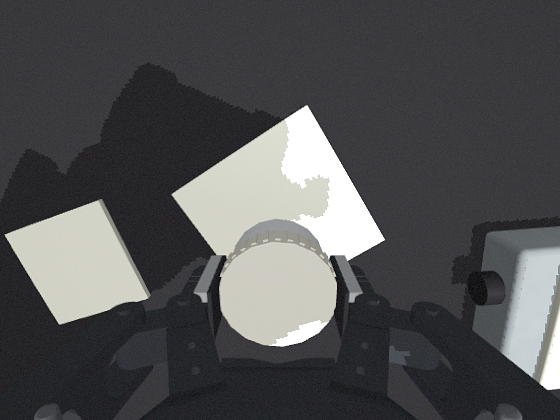

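View pics/s16.png

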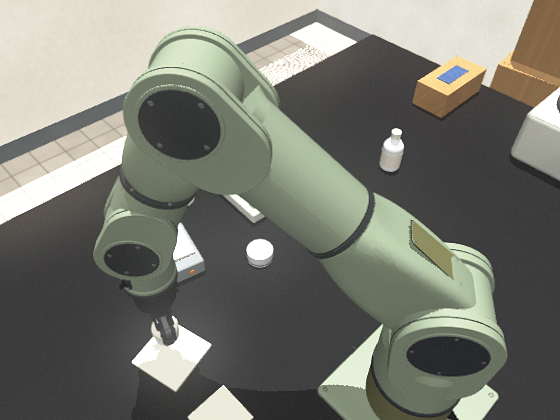

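The tile corners at (307,105), (384,239) and (172,194) match the predictions to within 2–4 px. The smaller decoy is at the left, (80,262). Lowering.

Call:
{"fn": "play_rows", "kwargs": {"plan": [[[0,0,-0.02,0,0,0,-1],[0,0,-0.045,0,0,0,-1],[0,0,-0.068,0,0,0,-1],[0,0,-0.085,0,0,0,-1],[0,0,-0.095,0,0,0,-1],[0,0,-0.099,0,0,0,-1],[0,0,-0.099,0,0,0,-1],[0,0,-0.099,0,0,0,-1]]]}}

```text
time_s: 20.95
tcp_pos: [400.2, 298.3, 20.9]
ee_rot: [3.141, -0.001, 1.265]
ft_force: [-0.2, 0.6, 0.3]
gripper_width: 0.588
```

```bash
python3 - <<'E'
from h import *
im,c=snap('wrist','w17')
im,c=snap('wrist','w17')
s=arm.read_state(); print(s['time_s'],s['tcp_pos'],s['ee_rot'],s['ft_force'],s['gripper_width'])
E
```

```text
21.05 [400.17614011 298.26292775  20.84448987] [ 3.14138951e+00 -4.66901440e-04  1.26523289e+00] [ 0.30929618  0.2102912  -1.86974805] 0.5896315262613504
```

View pics/w17.png

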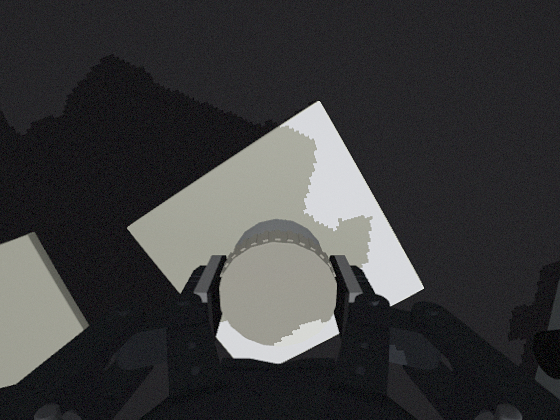

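The jar is centred over the tile with about 2 mm to go. Lowering 2 mm, releasing and rising.

Call:
{"fn": "play_rows", "kwargs": {"plan": [[[0,0,-0.0015,0,0,0,-1],[0,0,-0.0026,0,0,0,-1],[0,0,-0.0026,0,0,0,-1],[0,0,-0.0026,0,0,0,0.4],[0,0,-0.0026,0,0,0,1],[0,0,-0.0026,0,0,0,1],[0,0,-0.0026,0,0,0,1],[0,0,0.01,0,0,0,1],[0,0,0.06,0,0,0,1],[0,0,0.12,0,0,0,1]]]}}

```text
time_s: 22.3
tcp_pos: [399.7, 297.9, 111.9]
ee_rot: [-3.141, 0.001, 1.265]
ft_force: [0.5, 0.8, 1.1]
gripper_width: 1.005
```

```bash
python3 - <<'E'
from h import *
im,c=snap('wrist','w18')
s=arm.read_state(); print(s['time_s'],s['tcp_pos'],s['ee_rot'],s['ft_force'],s['gripper_width'])
E
```

```text
22.35 [401.08106122 298.90924459 116.93800252] [ 3.1387123  -0.00422697  1.26514782] [ 1.74631266  1.70807368 10.00189817] 1.0020456935700406
```

View pics/w18.png

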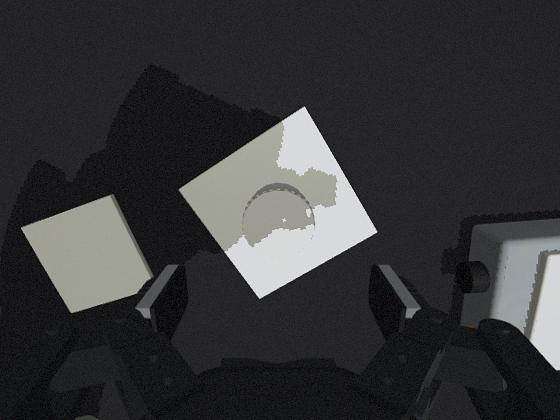

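The jar stands in the middle of the tile at (279,222). Going back for the block.

Call:
{"fn": "play_rows", "kwargs": {"plan": [[[0,-0.01,0.03,0,0,0,1],[0.01,-0.05,0.07,0,0,0,1],[0.025,-0.12,0.08,0,0,0,1],[0.04,-0.19,0.08,0,0,0,1],[0.055,-0.26,0.08,0,0,0,1],[0.07,-0.33,0.08,0,0,0,1],[0.085,-0.39,0.07,0,0,0,1],[0.091,-0.42,0.06,0,0,0,1],[0.091,-0.42,0.06,0,0,0,1],[0.091,-0.42,0.06,0,0,0,1]]]}}

```text
time_s: 23.6
tcp_pos: [468.2, -16.1, 156.0]
ee_rot: [3.141, -0.0, 1.266]
ft_force: [-0.1, 0.1, 1.3]
gripper_width: 0.999
```

```bash
python3 - <<'E'
from h import *
im,c=snap('wrist','w19'); im,c=snap('wrist','w19')
s=arm.read_state(); print(s['time_s'],s['tcp_pos'],s['ee_rot'],s['ft_force'],s['gripper_width'])
im=cv2.imread('pics/w19.png'); g=cv2.cvtColor(im,cv2.COLOR_BGR2GRAY)
cv2.imwrite('pics/w19c.png',cv2.resize(im[130:250,220:340],None,fx=5,fy=5,interpolation=cv2.INTER_CUBIC))
E
```

```text
23.7 [468.28500554 -15.92446288 155.92175261] [ 3.14129135e+00 -3.36686100e-04  1.26665732e+00] [ 0.28444891 -0.04459471  0.7150826 ] 1.001980045309496
```

View pics/w19c.png

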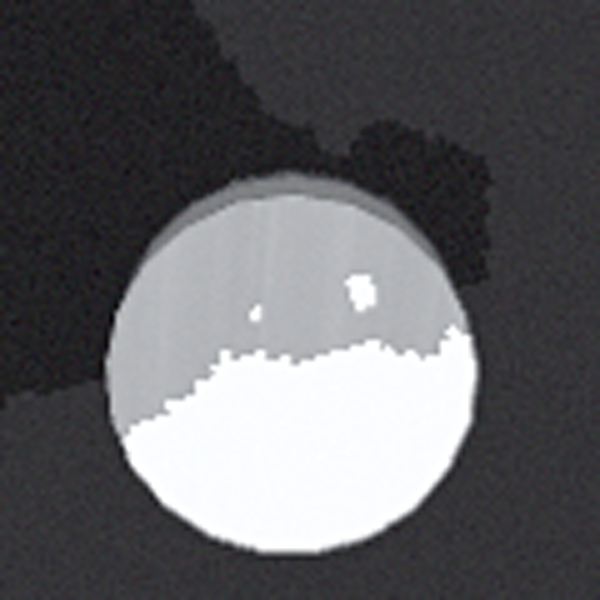

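```bash
python3 - <<'E'
from h import *
c=cal('wrist'); c['pose']=np.load('pics/w19.npy')
print(onz(c,277.9,204.3,32))
E
```

```text
[468.12619415 -17.3023551   32.        ]
```

Call:
{"fn": "play_rows", "kwargs": {"plan": [[[0,-0.0015,-0.04,0,0,0,1],[0,-0.0015,-0.08,0,0,0,1],[0,-0.0015,-0.12,0,0,0,1],[0,-0.0015,-0.15,0,0,0,1],[0,-0.0015,-0.175,0,0,0,1],[0,-0.0015,-0.19,0,0,0,1],[0,-0.0015,-0.2,0,0,0,1],[0,-0.0015,-0.2035,0,0,0,1],[0,-0.0015,-0.2035,0,0,0,1],[0,-0.0015,-0.2035,0,0,0,1]]]}}

```text
time_s: 24.95
tcp_pos: [468.4, -18.0, 3.3]
ee_rot: [3.141, -0.0, 1.265]
ft_force: [0.3, 0.8, 0.4]
gripper_width: 0.996
```

```bash
python3 - <<'E'
from h import *
im,c=snap('wrist','w20')
s=arm.read_state(); print(s['time_s'],s['tcp_pos'],s['ee_rot'],s['ft_force'],s['gripper_width'])
print(proj(c,[s['tcp_pos'][0],s['tcp_pos'][1],32]))
E
```

```text
25.0 [468.40950958 -18.00615437   3.20903254] [ 3.14126903e+00 -1.34295451e-04  1.26516683e+00] [-0.85093154 -0.72816337 -0.0464569 ] 0.9990126001340892
[277.27356828 298.05816498]
```

View pics/w20.png

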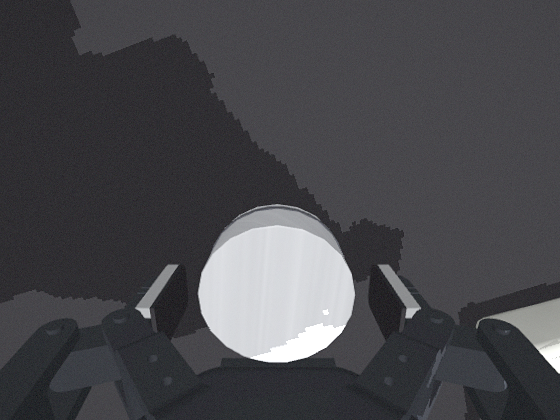

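The block is centred between the jaws at (277,294). Closing and test-lifting.

Call:
{"fn": "play_rows", "kwargs": {"plan": [[[0,0,0,0,0,0,-1],[0,0,0,0,0,0,-1],[0,0,0,0,0,0,-1],[0,0,0,0,0,0,-1],[0,0,0,0,0,0,-1],[0,0,0.01,0,0,0,-1],[0,0,0.03,0,0,0,-1],[0,0,0.06,0,0,0,-1],[0,0,0.06,0,0,0,-1]]]}}

```text
time_s: 26.12
tcp_pos: [468.9, -18.1, 49.6]
ee_rot: [3.139, -0.001, 1.265]
ft_force: [-0.4, -0.3, -3.6]
gripper_width: 0.757
```

```bash
python3 - <<'E'
from h import *
im,c=snap('wrist','w21'); snap('side','s21')
s=arm.read_state(); print(s['time_s'],s['tcp_pos'],s['ee_rot'],s['ft_force'],s['gripper_width'])
cv2.imwrite('pics/s21c.png',cv2.resize(cv2.imread('pics/s21.png')[180:290,190:330],None,fx=4,fy=4,interpolation=cv2.INTER_CUBIC))
E
```

```text
26.225 [468.3249832  -18.01529659  48.04011786] [ 3.14130576e+00 -1.67925578e-04  1.26514478e+00] [ 0.08686903 -0.0814621  -2.88257827] 0.7538233044078081
```

View pics/w21.png

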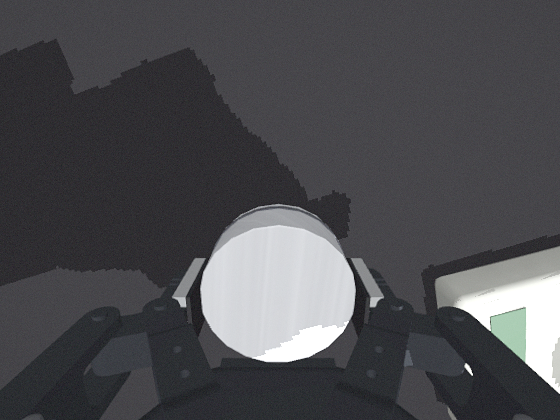

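View pics/s21c.png

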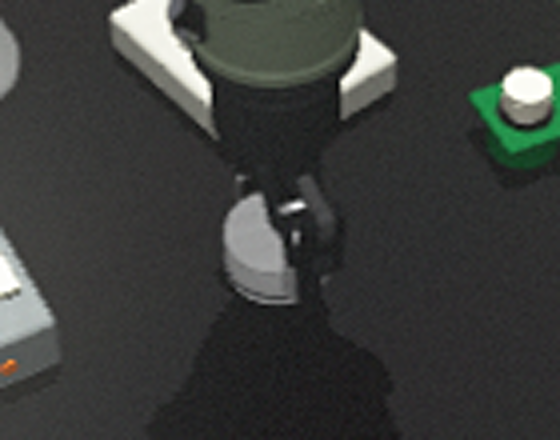

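The block is held level. Carrying it to the hotplate hover.

Call:
{"fn": "play_rows", "kwargs": {"plan": [[[0,0,0.04,0,0,0,-1],[0.01,0.01,0.09,0,0,0,-1],[0.04,0.045,0.12,0,0,0,-1],[0.08,0.09,0.12,0,0,0,-1],[0.12,0.135,0.12,0,0,0,-1],[0.16,0.18,0.12,0,0,0,-1],[0.19,0.215,0.11,0,0,0,-1],[0.203,0.229,0.09,0,0,0,-1],[0.203,0.229,0.083,0,0,0,-1],[0.203,0.229,0.083,0,0,0,-1]]]}}

```text
time_s: 27.48
tcp_pos: [620.0, 153.0, 109.6]
ee_rot: [-3.141, 0.001, 1.265]
ft_force: [0.6, 0.4, -2.1]
gripper_width: 0.755
```

```bash
python3 - <<'E'
from h import *
snap('wrist','w22');im,c=snap('wrist','w22'); snap('top','t22')
s=arm.read_state(); print(s['time_s'],s['tcp_pos'],s['ee_rot'],s['ft_force'],s['gripper_width'])
a=np.radians(-13.4)
R=np.array([[np.cos(a),-np.sin(a)],[np.sin(a),np.cos(a)]])
for q in [(55,55),(55,-55),(-55,-55),(-55,55)]:
  p=R@q+[621,154.7]; print(proj(c,[*p,56]).round())
E
```

```text
27.625 [620.55673441 153.26025412 110.70797061] [ 3.14115710e+00 -9.60229254e-05  1.26472809e+00] [-0.22689334  0.05026159 -3.05275387] 0.7569120235407255
[360. 137.]
[359. 294.]
[208. 303.]
[184. 151.]
```

View pics/w22.png

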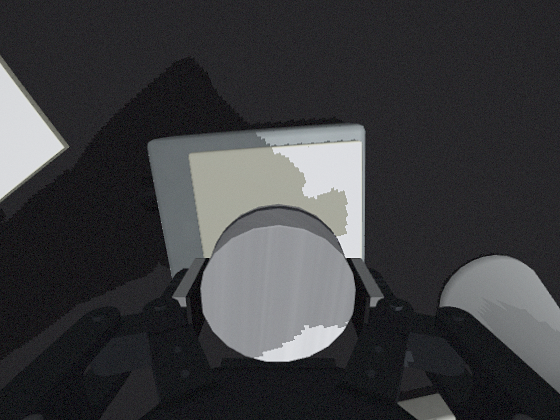

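The plate corners seen at (189,153) and (360,141) agree with the prediction to within 5 px, about 2–3 mm. I'll check flask clearance before opening there.

```bash
python3 - <<'E'
from h import *
c=cal('wrist')
print(onz(c,440,300,0),onz(c,497,256,0)); 
c=cal('top'); print(onz(c,246,134,0))
E
```

```text
[739.56173346  19.65674893   0.        ] [797.53572704  48.57300752   0.        ]
[787.16356251  11.17271214   0.        ]
```

Call:
{"fn": "play_rows", "kwargs": {"plan": [[[0,0,-0.015,0,0,0,-1],[0,0,-0.03,0,0,0,-1],[0,0,-0.045,0,0,0,-1],[0,0,-0.057,0,0,0,-1],[0,0,-0.064,0,0,0,-1],[0,0,-0.067,0,0,0,-1],[0,0,-0.067,0,0,0,-1],[0,0,-0.067,0,0,0,-1]]]}}

```text
time_s: 28.62
tcp_pos: [620.7, 153.8, 60.2]
ee_rot: [3.141, -0.0, 1.265]
ft_force: [0.9, 0.0, -2.5]
gripper_width: 0.749
```

```bash
python3 - <<'E'
from h import *
snap('wrist','w23');im,c=snap('wrist','w23')
s=arm.read_state(); print(s['time_s'],s['tcp_pos'],s['ee_rot'],s['ft_force'],s['gripper_width'])
E
```

```text
28.725 [620.64681766 153.82265943  60.12883792] [ 3.14136954e+00 -2.29113043e-04  1.26526507e+00] [-0.75544419  0.32084649 -3.78804974] 0.7596736368824012
```

View pics/w23.png

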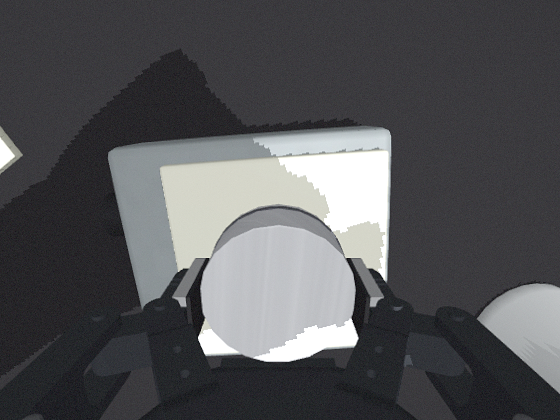

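The flask is well clear, about 120 mm away. The block is about 1 mm above the plate, so lowering 1 mm, releasing and rising.

Call:
{"fn": "play_rows", "kwargs": {"plan": [[[0,0,-0.0014,0,0,0,-1],[0,0,-0.0014,0,0,0,-1],[0,0,-0.0014,0,0,0,0.7],[0,0,-0.0014,0,0,0,1],[0,0,-0.0014,0,0,0,1],[0,0,-0.0014,0,0,0,1],[0,0,-0.0014,0,0,0,1],[0,0,0.01,0,0,0,1],[0,0,0.05,0,0,0,1],[0,0,0.1,0,0,0,1]]]}}

```text
time_s: 29.98
tcp_pos: [620.3, 153.8, 136.0]
ee_rot: [-3.141, 0.0, 1.265]
ft_force: [0.9, -0.7, 0.8]
gripper_width: 1.0
```

Call:
{"fn": "play_rows", "kwargs": {"plan": [[[0,0,0.04,0,0,0,1],[-0.05,0,0.1,0,0,0,1],[-0.1,0,0.13,0,0,0,1],[-0.1,0,0.13,0,0,0,1],[-0.1,0,0.13,0,0,0,1]]]}}

```text
time_s: 30.6
tcp_pos: [545.9, 153.7, 232.6]
ee_rot: [3.141, -0.0, 1.265]
ft_force: [-0.0, 0.4, -0.8]
gripper_width: 1.004
```

```bash
python3 - <<'E'
from h import *
im,c=snap('wrist','w24');snap('top','t24');snap('side','s24')
s=arm.read_state(); print(s['time_s'],s['tcp_pos'],s['ee_rot'],s['ft_force'],s['gripper_width'])
E
```

```text
30.75 [545.81321975 153.6341205  231.72094893] [-3.14075558e+00  5.18269902e-04  1.26496272e+00] [-0.52412508  0.14250915 -0.84809206] 0.9990064639680397
```

View pics/w24.png

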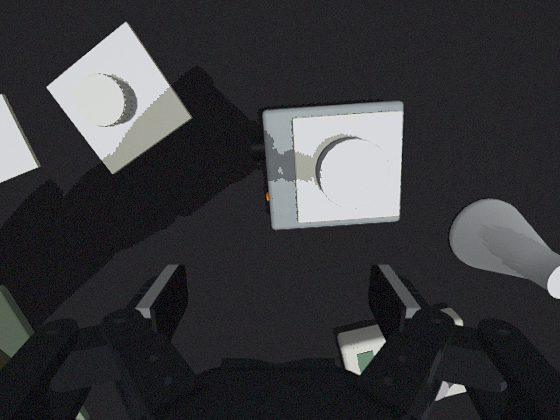

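View pics/t24.png

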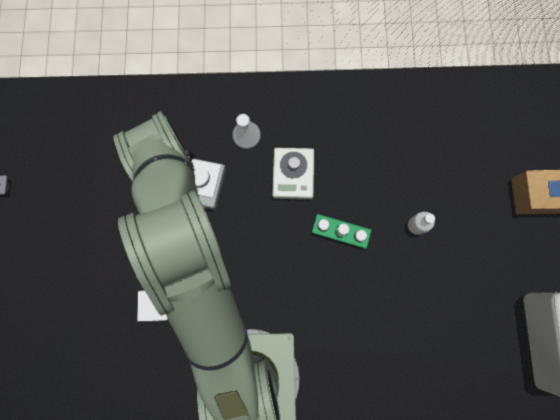

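View pics/s24.png

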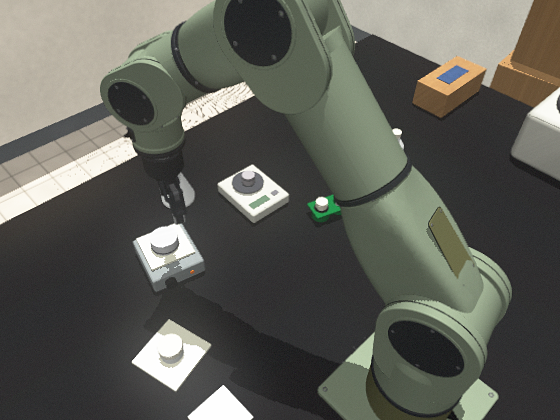

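All four pieces stand in place, and the flask and bottle are at their starting pixels. One numeric check of block and jar offsets from the wrist view: block top about (354,173), plate corners (292,118), (404,110), (400,219), (298,223), jar top (105,100), tile corners (127,22), (191,117), (113,174), (47,89).

```bash
python3 - <<'E'
from h import *
c=cal('wrist'); c['pose']=np.load('pics/w24.npy')
def m(ps,z): return np.mean([onz(c,*p,z)[:2] for p in ps],0).round(1)
print('plate',m([(292,118),(404,110),(400,219),(298,223)],56),'block',m([(354,173)],88))
print('tile',m([(127,22),(191,117),(113,174),(47,89)],8),'jar',m([(105,100)],44))
c=cal('wrist'); c['pose']=np.load('pics/w12.npy'); print('pan',m([(276,208)],48),'weight',m([(275,221)],74))
t=cal('top'); print('vial top',m([(343,230)],0), onz(t,343,230,79)[:2])
a=cv2.imread('pics/top0.png').astype(int);b=cv2.imread('pics/t24.png').astype(int)
d=abs(a-b).max(2)
print('flask diff',(d[100:150,228:265]>40).sum(),'bottle diff',(d[205:240,405:440]>40).sum())
s=arm.read_state(); print(s['time_s'],s['ft_force'])
arm.sign_off()
E
```

```text
plate [622.3 151.6] block [620.7 154.4]
tile [401.5 294.7] jar [405.1 294.3]
pan [ 661.8 -145.2] weight [ 660.2 -147.4]
vial top [ 714.8 -200.6] [ 438.40262708 -290.84071071]
flask diff 0 bottle diff 0
30.75 [-0.52412508  0.14250915 -0.84809206]
the job is handed in; nothing more can be done
```

I took the stack apart from the top down and stood each piece where it belongs, then handed the job in at about 31 s. The sign-off gives no verdict, so the results below are my own last measurements.

| Piece | Place | Distance from centre | Allowed |
|---|---|---|---|
| Vial | middle well of the rack | about 5 mm by the top camera | 10 mm |
| Weight | balance pan | about 3 mm | 20 mm |
| Jar | white tile | about 4 mm | 25 mm |
| Block | hotplate | about 3 mm | 20 mm |

- **Placing:** each piece was within about 1 mm of its surface when I released it, and no hard contact forces showed at the checks. All four look upright in the last pictures.
- **Bystanders:** the flask and the bottle show no changed pixels in the top view compared with the start.
- **Arm:** it ended clear of everything with near-zero tool force.
- **Disagreements:** the cameras differ by 2–4 mm on some positions. The vial's 5 mm is the least certain: when I lowered it, the wrist view put the well at (443,-292) mm and I aimed within 1 mm of that. One number in the final check, a second vial position, came from the wrong camera's pose and can be ignored.

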